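Start the fan and raise the hood sash to its mark

ROBOT

A 6-joint arm with a two-finger parallel gripper is mounted at the origin on a cart in front of the work surface, level with it; the furniture and walls round the work are solid. World frame = base frame: x ahead of the robot, y to its left, z up, the work surface at z = 0. Lengths are in m, angles in rad, forces in N, time in s.
With the tool pointing down it reaches from about 0.3 to 0.775 m from the base axis. Payload 14.6 kg.
Tool frame: the origin (TCP) lies midway between the tips of the shut fingers; the grasp point (between the pads) lies 19 mm behind it (grasp_offset is the distance from the TCP to the grasp point, in m); z points along the fingers, y is the line along which they close (so a half turn about z gives the same grasp; the last joint's range is limited). The gripper opens to 94 mm and grips with 3 to 60 N. Pads are 16 mm wide; open, the fingers measure 119 mm over their backs; the gripper's body (75 mm by 177 mm) begins 78 mm behind the grasp point.
Start: joints at [1.218, 0.3, 1.521, -0, 1.321, -0.067], TCP at [0.155, 0.528, 0.166] pointing down, gripper open.
Joint ranges: [-3.03, 3.03], [-0.79, 2.21], [0.23, 2.52], [-1.04, 4.18], [0, 3.07], [-2.55, 2.55]. Speed limits (rad/s): [2.22, 2.22, 2.57, 3.14, 3.14, 3.14].

INTERFACE

Orientations are given as [roll, pitch, yaw] about the fixed x, y, z axes, in that order (R = Rz(yaw) Ry(pitch) Rx(roll)).
In Python, from station import * gives the robot as it stands. The module is installed in compiled form; this text tells all that it offers.
- The arm moves only by the tool send_rows, never from a script. Its argument "rows" is a list of rows, each an object of numbers: "dx", "dy", "dz": the shift along the tool's x, y, z in mm; "roll": the turn about the tool's z in degrees; "jaw": the closure, from -1 (fully open) to 1 (shut). In form: [{"dx": .., "dy": .., "dz": .., "roll": .., "jaw": ..}, ...]. A call has 1 to 12 rows; each row shifts and turns the commanded pose from where the row before left it, along the tool's axes as they then stand; what a row does not reach is not made up. A row lasts 1/12 s, in which the tool goes at most 41.7 mm and 7.16 degrees, less where a joint would pass 70% of its speed; a pose out of reach is approached as far as the arm can. A call is refused whole if a number of a shift passes 41.7 or a number of a turn 7.16, either way. A call with a gripper value outside its range is refused whole. The fingers move at their own pace and stop on an object; "force" is the grip in N (left out, the last holds). Time passes only in rows, so rows that do not move let the fingers close. It gives the time, the measured TCP pose, the force, the opening and the grip force at its end, in the units of the state.
- get_obs(): the state, without advancing time (a new reading comes with each control period).
- camera(name): name is "scene" or "top" or "wrist"; returns a dict with "frame" (400x640x3 uint8, red, green, blue), "z_map" (400x640 float32, m along the optical axis (not along the pixel's ray), 0 where there is no reading), "camera_matrix" (3x3 intrinsics, pixels), "rvec" (rotation vector, rad) and "tvec" (3), from world to camera coordinates, as OpenCV has them. Camera axes: x right, y down, z forward; pixel columns grow to the right and rows downward; lengths in m; the calibration is good to about 2 mm. A picture is of the moment at which its call begins.
- hand_in(): hands the job in; it is judged then, once.
The state is a dict: "time_s": time; "qpos": joint angles; "joint_vel": joint speeds; "tau": joint torques, N m; "ee_pos": TCP position; "eef_rot": TCP orientation; "force": force on the tool from outside, world axes, zero at the start; "moment": the same for the moment, N m; "grip_width": finger opening in m; "grip_force": force on a finger pad.
Only numpy, scipy, OpenCV 4.12 (cv2) and the standard library are available. Lean on these libraries where they do the work, as an engineer would, in place of code of your own. Each camera call takes 0.05 s, during which the arm holds its last target. There are 200 camera calls.

TASK

Make the small fume hood ready for work. First switch its extractor fan on by pressing the raised half fully down of the rocker on the switch box; only then push the hood's sliding window up from beneath its lip until the lip is level with the pointer of the marker clip on the right-hand jamb. Grip and lift nothing, do not shift the marker clip, and leave the loose things round about where they are.

Things in the scene. Friction and masses are not known exactly. Their poses are not given: they have to be found in the camera images.
- hood: grey bench fume hood, fixed, 320 mm wide (y), 300 deep (x), 321 high (355 with the duct collar). Origin: centre of its underside; x to its back, y to its left, z up. Its front is a flat slope from 30 mm above the worktop at x = -150 mm, leaning back, rising at 50 degrees from horizontal. The sash slides on it between two 34 mm jambs; the lowest 70 mm of the slope is a solid sill.
- sash (a joint): how far the sliding window (clear pane, aluminium frame) is pushed up along the slope, m: 0 shut, 0.17 fully up. Counterweighted: it stays where it is left; about 4 N along the slope moves it. With it shut, the lip's underside is 10 mm (along the slope) above the sill's upper edge, and the sill's face lies 2 mm behind the sash face; raised, the opening is below the lip.
- lip (a point): middle of the lip, an aluminium strip along the sash's lower edge: 240 mm wide, 10 thick (along the slope), standing 39 mm out square from the sash face. The point is mid-width, mid-thickness, 19 mm out from the sash face. Axes: x up the slope, y to the hood's left, z square out of the slope (to the robot and up). The space just below and before the lip is free.
- mark (a point): tip of the pointer of the black marker clip (16 mm along the slope, about 33 wide, 13 thick with its stud), stiff on the face of the right jamb (hood's -y side), pointing at the sash. Same axes as lip: the sash is right when the lip's x in this frame is 0. The clip's place along the jamb differs each time.
- rocker (a joint): fan switch, rad: 0 off (the half nearer the robot stands up), 0.4 on (that half is pressed down). It stays in either position and anywhere between; pressing the middle of the raised half down takes about 2.5 N, over about 9 mm.
- near_half (a point): middle of the top face of the rocker's raised near half, 22 mm from the rocker's axis; moves with the rocker. The paddle is white, 71 mm long (x of the switch box), 42 wide. Off, the near half slopes up towards the robot by 0.2 rad; on, down by 0.2 rad.
- switch_box: grey switch box fixed on the worktop on one side of the hood, 110 x 75 x 40 mm with a black bezel up to 47 mm high round the rocker. Origin: centre of its underside; x points to its far end, z up. The rocker's axis runs along y, 52 mm above the worktop, over the origin.
- tray: loose black parts case, 106 x 145 x 49 mm, on the other side of the hood; leave alone. Origin: centre of its underside.
- relay: loose black relay, 28 x 28 x 36 mm, in front of the hood; leave alone. Origin: centre of its underside.
- battery: loose orange block battery, 26 x 48 x 18 mm, in front of the hood; leave alone. Origin: centre of its underside.
- flashlight: loose black torch, 32 x 132 x 28 mm, to the right of the hood; leave alone. Origin: centre of its underside.

How it is judged:
On the way, in this order (a step that is already met when the one before it is completed fails the run):
1. the fan is switched on (value of joint rocker above 0.32 rad), for 0.1 s.
2. the sash's lip is level with the marker's pointer (x of lip in the frame of mark between -0.01 and 0.01 m), for 0.2 s.
At the end, for the whole second after the job is handed in: The rocker is on (joint over 0.32 rad), the sash is at rest with its lip within 10 mm of the marker's pointer, measured along the slope (all of step 2 and value of joint rocker above 0.32 rad and velocity of joint sash between -0.005 and 0.005 m/s); the robot touches nothing.
It fails at once if the sash is raised (over 8 mm) before the fan is on (distance of lip from where it was at the start of the episode above 0.008 m and value of joint rocker below 0.25 rad).
It fails at once if the lip is pinched (the fingers press on its upper and its lower side at once, over 2 N each) (contact force between the fingers and sash_c6 above 2 N and contact force between the fingers and sash_c5 above 2 N).
It fails at once if the marker clip is shifted (over 5 mm) (distance of mark from where it was at the start of the episode above 0.005 m).
It fails at once if a loose thing is lifted or shifted (over 30 mm) (distance of any of tray, relay, battery, flashlight from where it was at the start of the episode above 0.03 m).
It also fails if it takes over 54 s, if anything falls off the work surface, if the arm or the gripper's body presses on something with over 40 N, if the wrist force passes 120 N, or if a joint passes its speed limit or range.

## Working session

There is one attempt and no reset: what is moved stays moved. The work goes in short steps, Python scripts to look and compute and a tool call to move; the robot and the scene stay as the last step left them, time stands still between calls to the robot, and variables do not carry over. Pictures are saved under pics/ and viewed, at most 13 in all, crops included, and the job is handed in when it is done.

Besides the shell and the picture viewer there is one more tool, called after "Request:" by a JSON object that holds its "api" and its "payload". send_rows: Moves the arm, as the interface text tells. Its arguments: {"type":"object","properties":{"rows":{"type":"array"},"force":{"type":"number"}},"required":["rows"]}

```bash
mkdir -p pics
cat > h.py <<'E'
from station import *
import numpy as np, cv2
def cam(n):
    c=camera(n); R=cv2.Rodrigues(np.array(c['rvec'],float))[0]; t=np.array(c['tvec'],float).ravel()
    K=np.array(c['camera_matrix']); z=c['z_map']
    v,u=np.mgrid[0:z.shape[0],0:z.shape[1]]
    P=np.stack([(u-K[0,2])/K[0,0]*z,(v-K[1,2])/K[1,1]*z,z],-1)
    W=(P-t)@R
    W[z==0]=np.nan
    return c['frame'],W,K,R,t
E
python3 - <<'E'
from h import *
for n in ['scene','top']:
    f,W,K,R,t=cam(n)
    cv2.imwrite(f'pics/{n}1.png',f[:,:,::-1]); np.savez(f'{n}1.npz',f=f,W=W,K=K,R=R,t=t)
    print(n,-R.T@t)
print(get_obs())
E
```

```text
scene [ 0.0417236  -0.75280229  1.11644974]
top [ 0.41051253 -0.01465353  1.3098299 ]
{'time_s': 0.1, 'qpos': array([ 1.21837630e+00,  3.00360472e-01,  1.52149164e+00, -1.13097954e-05,
        1.32071076e+00, -6.66182930e-02]), 'joint_vel': array([-9.60382446e-04, -1.82920349e-03, -2.01864975e-03, -1.84883560e-04,
       -1.22347976e-03,  1.57771623e-05]), 'tau': array([-8.34793736e-04, -5.32652271e+01, -3.53282154e+01,  7.08440691e-02,
        2.35198403e-02, -1.28805954e-05]), 'ee_pos': array([0.15498363, 0.52743547, 0.16518487]), 'eef_rot': array([-3.14062386e+00, -5.36554354e-05,  2.85579370e+00]), 'force': array([ 0.24435887, -0.04978851,  0.03170801]), 'moment': array([0.00418231, 0.00280309, 0.01613345]), 'grip_force': 0.0, 'grip_width': 0.09386685277435272}
```

View pics/scene1.png

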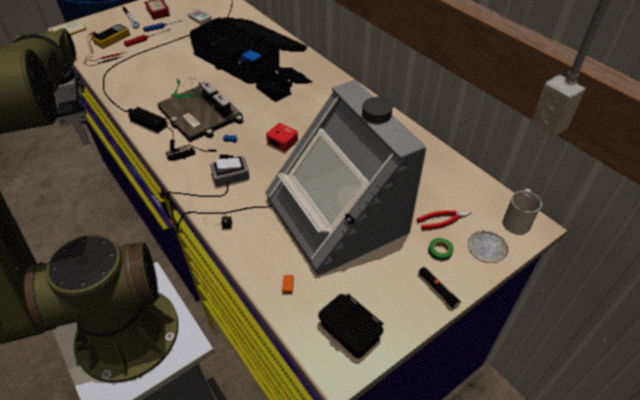

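View pics/top1.png

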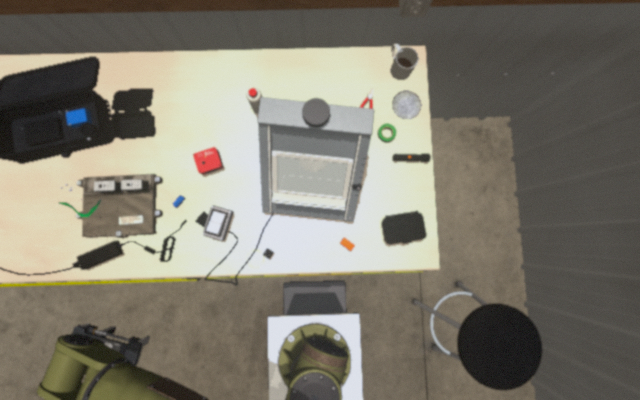

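The scene picture shows the switch box at about (230,168), the lip near (305,205), and the clip at (350,218). In the top view the switch is at (217,222), the clip at (356,187), and the hood front edge runs along row ~215.

```bash
cat > m.py <<'E'
from h import *
np.set_printoptions(precision=4,suppress=True)
d=np.load('top1.npz'); f,W=d['f'],d['W']
s=np.load('scene1.npz'); fs,Ws=s['f'],s['W']
# hood top deck z~0.321 (top view)
reg=np.zeros(W.shape[:2],bool); reg[90:225,250:380]=1
m=reg&(abs(W[...,2]-0.321)<.008)
p=W[m][:,:2].astype(np.float32); print('top deck',m.sum(),cv2.minAreaRect(p),np.median(W[m][:,2]))
print('table z',np.nanmedian(W[240:260,300:330,2]))
# slope: column profiles along hood left/right jambs
for (u,v) in [(266,200),(268,150),(354,205),(358,165),(310,180),(310,195),(310,200),(310,205),(310,212),(357,187),(353,187),(315,110)]: print(u,v,W[v,u],f[v,u])
print('front', [W[v,315] for v in range(186,224,2)])
# switch box
reg[:]=0; reg[200:245,195:240]=1
for lo,hi in [(.03,.075),(.05,.075)]:
    m=reg&(W[...,2]>lo)&(W[...,2]<hi); print('box',m.sum(),cv2.minAreaRect(W[m][:,:2].astype(np.float32)))
m=reg&(f.min(-1)>170)&(W[...,2]>.04); q=W[m]; print('white',m.sum(),cv2.minAreaRect(q[:,:2].astype(np.float32)),q[:,2].min(),q[:,2].max())
A=np.c_[q[:,:2],np.ones(len(q))]; print('paddle plane',np.linalg.lstsq(A,q[:,2],rcond=None)[0])
big=cv2.resize(f[70:230,190:390,::-1],None,fx=4,fy=3.7,interpolation=cv2.INTER_CUBIC)
cv2.imwrite('pics/c1.png',big[:592,:800])
big=cv2.resize(fs[130:270,200:400,::-1],None,fx=4,fy=4,interpolation=cv2.INTER_CUBIC)
cv2.imwrite('pics/c2.png',big)
E
python3 m.py
```

```text
top deck 1800 ((0.7495467066764832, -0.024607405066490173), (0.3204175531864166, 0.07833066582679749), 82.57942199707031) 0.3273173801868864
table z 0.000850298356325182
266 200 [0.545  0.1463 0.0843] [123 126 125]
268 150 [0.676  0.1173 0.2457] [160 157 151]
354 205 [ 0.5189 -0.1475  0.0963] [121 125 125]
358 165 [ 0.628  -0.1503  0.2246] [118 117 117]
310 180 [ 0.5971 -0.0039  0.1571] [175 175 170]
310 195 [ 0.5543 -0.0022  0.114 ] [209 209 203]
310 200 [ 0.5363 -0.0019  0.1274] [224 226 217]
310 205 [ 0.5197 -0.0015  0.131 ] [197 203 206]
310 212 [0.5032 0.0001 0.047 ] [109 110 111]
357 187 [ 0.5679 -0.1503  0.1766] [88 86 87]
353 187 [ 0.5692 -0.1386  0.1693] [70 68 68]
315 110 [ 0.7556 -0.0241  0.3548] [113 111 109]
front [array([ 0.5804, -0.0193,  0.1366]), array([ 0.5746, -0.0191,  0.1314]), array([ 0.5689, -0.019 ,  0.1249]), array([ 0.5628, -0.0188,  0.121 ]), array([nan, nan, nan]), array([ 0.5509, -0.0185,  0.1105]), array([ 0.5434, -0.0183,  0.1181]), array([ 0.5369, -0.0181,  0.1175]), array([ 0.5296, -0.0179,  0.1245]), array([ 0.5225, -0.0177,  0.1313]), array([ 0.516 , -0.0175,  0.1314]), array([ 0.5151, -0.0175,  0.0644]), array([ 0.5088, -0.0173,  0.0579]), array([ 0.5026, -0.0172,  0.0492]), array([ 0.4961, -0.017 ,  0.0436]), array([ 0.4895, -0.0168,  0.0382]), array([ 0.4846, -0.0167,  0.0024]), array([ 0.4774, -0.0165,  0.0038]), array([ 0.4706, -0.0163, -0.0035])]
box 759 ((0.4830482006072998, 0.34210968017578125), (0.11310914903879166, 0.10986558347940445), 71.9200668334961)
box 249 ((0.47473767399787903, 0.32408154010772705), (0.055091846734285355, 0.08087866008281708), 73.98861694335938)
white 259 ((0.4781644344329834, 0.3250070810317993), (0.06624886393547058, 0.10746200382709503), 72.49773406982422) 0.04017699059572506 0.06872357754217687
paddle plane [-0.1847 -0.0169  0.1498]
```

View pics/c1.png

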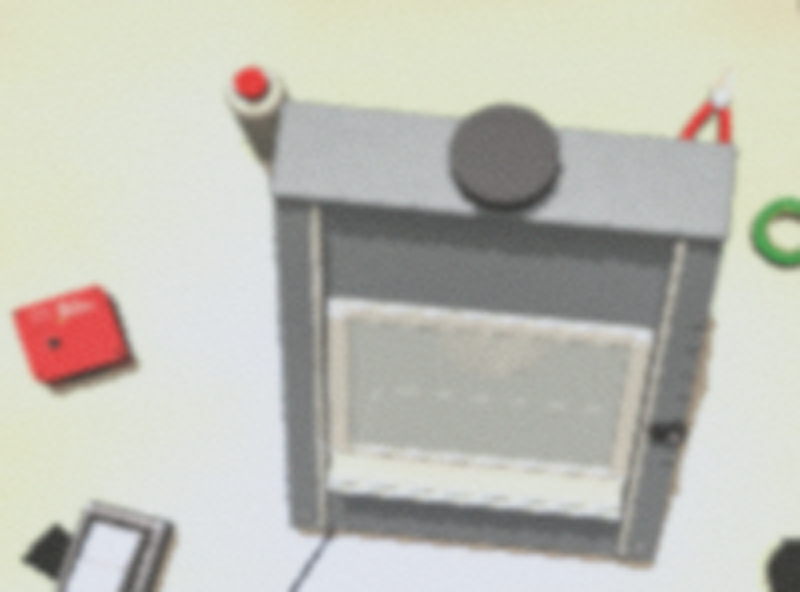

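View pics/c2.png

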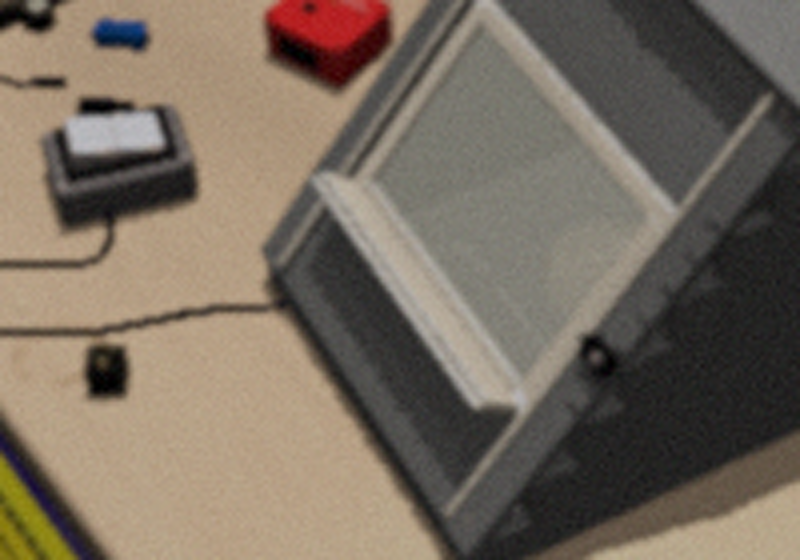

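The crops show the sash shut with the rocker's near side up. In c1 the clip is at (668,432); in c2 it is at (598,355). In c2 the lip runs from (325,180) to (495,400).

```bash
cat > m2.py <<'E'
from h import *
np.set_printoptions(precision=4,suppress=True)
D={n:np.load(n+'1.npz') for n in('top','scene')}
def ray(n,u,v):
    d=D[n];K,R,t=d['K'],d['R'],d['t']; r=R.T@np.linalg.solve(K,[u,v,1.]); return -R.T@t,r
def hit(n,u,v,P,N):
    o,r=ray(n,u,v); return o+r*((P-o)@N)/(r@N)
# box: white paddle contour
Z=np.array([0,0,1.])
for n,(r0,r1,c0,c1) in {'top':(200,245,195,240),'scene':(150,185,208,250)}.items():
    f=D[n]['f'][r0:r1,c0:c1]; m=((f.min(-1)>165)).astype(np.uint8)
    if n=='top': m&=(D[n]['W'][r0:r1,c0:c1,2]>.035).astype(np.uint8)
    k,l,st,ce=cv2.connectedComponentsWithStats(m); i=1+st[1:,4].argmax(); 
    pts=np.argwhere(l==i); w=np.array([hit(n,b+c0,a+r0,np.array([0,0,.056]),Z) for a,b in pts])
    print(n,st[i],'paddle',cv2.minAreaRect(w[:,:2].astype(np.float32)),w.mean(0))
# hood slope plane from jamb pixels in both views
yaw=np.radians(-7.4)
W=D['top']['W']
pts=[]
for n,polys in {'top':[[(264,195),(270,195),(270,130),(265,130)],[(347,214),(351,214),(368,140),(364,140)]]}.items():
    for p in polys:
        m=np.zeros(W.shape[:2],np.uint8); cv2.fillPoly(m,[np.array(p)],1); q=D[n]['W'][m>0]; pts.append(q[~np.isnan(q[:,0])])
q=np.vstack(pts)
for _ in range(4):
    c=np.median(q,0) if _==0 else q.mean(0); N=np.linalg.svd(q-q.mean(0),full_matrices=False)[2][2]; N*=np.sign(N[2]); e=(q-q.mean(0))@N; q=q[abs(e)<max(.004,1.5*e.std())]
print('slope N',N,'tilt',np.degrees(np.arccos(N[2])),'yaw',np.degrees(np.arctan2(-N[1],-N[0])),len(q),q.mean(0))
hx=np.array([np.cos(yaw),np.sin(yaw),0]);hy=np.array([-hx[1],hx[0],0])
a=np.radians(50);U=np.cos(a)*hx+np.sin(a)*Z;Nn=-np.sin(a)*hx+np.cos(a)*Z
# origin: x from slope plane, y from deck centre
c=q.mean(0); xo=c@hx-((c[2]-.03)/np.tan(a)-.15); yo=np.array([.7495,-.0246,0])@hy
O=xo*hx+yo*hy; B=O-.15*hx+.03*Z; print('O',O,'B',B)
for n,u,v in [('top',357,186.8),('scene',349.5,218.8)]:
    for h in (0,.006,.013): 
        w=hit(n,u,v,B+Nn*h,Nn)-B; print(n,'clip h',h,'s',w@U,'y',w@hy)
for n,u,v in [('top',346,210),('scene',321,232)]:
    w=hit(n,u,v,B+Nn*.039,Nn)-B; print(n,'lip right end s,y',w@U,w@hy)
# points of lip outer edge in top depth
L=D['top']['W'][195:212,275:345].reshape(-1,3)-B; h=L@Nn; k=(h>.02)&(h<.06); print('lip h pct',np.percentile(h[k],[50,80,95]),'s',np.percentile((L@U)[k],[5,50,95]),'y',(L@hy)[k].min(),(L@hy)[k].max())
for n,(r0,r1,c0,c1) in {'top':(181,194,349,364),'scene':(211,227,340,359)}.items():
    f=D[n]['f'][r0:r1,c0:c1].max(-1); m=f<75; a_=np.argwhere(m); print(n,m.sum(),a_.min(0)+[r0,c0],a_.max(0)+[r0,c0],a_.mean(0)+[r0,c0])
    L=D[n]['W'][r0:r1,c0:c1][m]-B; print(' depth s',np.nanmedian(L@U),'h',np.nanmedian(L@Nn),'y',np.nanmedian(L@hy))
E
python3 m2.py
```

```text
top [ 11  12  19  22 251] paddle ((0.47752803564071655, 0.32421064376831055), (0.042117275297641754, 0.0707593560218811), 69.33125305175781) [0.4768 0.3239 0.056 ]
scene [  9   9  23   9 163] paddle ((0.47637873888015747, 0.32891646027565), (0.034850895404815674, 0.06856761872768402), 59.435001373291016) [0.4761 0.3293 0.056 ]
slope N [-0.7611  0.1009  0.6407] tilt 50.15348796306017 yaw -7.5485329585688135 709 [ 0.6185 -0.0079  0.1938]
O [ 0.631  -0.0092  0.    ] B [0.4822 0.0101 0.03  ]
top clip h 0 s 0.16928493579839732 y -0.14968328968494096
top clip h 0.006 s 0.1745492378511524 y -0.14888836800051405
top clip h 0.013 s 0.18069092357936659 y -0.14796095936868267
scene clip h 0 s 0.17221677313044512 y -0.14061674482546258
scene clip h 0.006 s 0.17498840836096624 y -0.14483095746154992
scene clip h 0.013 s 0.17822198279657425 y -0.14974753887031833
top lip right end s,y 0.09975687702898615 -0.12388564626571646
scene lip right end s,y 0.1057282774041571 -0.12372050634720479
lip h pct [0.0303 0.0345 0.0376] s [0.0996 0.1052 0.1095] y -0.11719324301282208 0.10912257144178521
top 16 [185 353] [188 358] [186.1875 355.125 ]
 depth s 0.18065109904049967 h 0.010066296144276269 y -0.14185583195720428
scene 177 [213 343] [226 358] [220.5141 350.7853]
 depth s 0.1731087292925774 h 0.0012295160252572906 y -0.14994563612302297
```

Request:
{"api": "send_rows", "payload": {"rows": [{"dx":-29,"dy":-8.5,"dz":0,"roll":0,"jaw":1},{"dx":-29,"dy":-8.5,"dz":0,"roll":0,"jaw":1},{"dx":-29,"dy":-8.5,"dz":0,"roll":0,"jaw":1},{"dx":-29,"dy":-8.5,"dz":0,"roll":0,"jaw":1},{"dx":-29,"dy":-8.5,"dz":0,"roll":0,"jaw":1},{"dx":-29,"dy":-8.5,"dz":0,"roll":0,"jaw":1},{"dx":-29,"dy":-8.5,"dz":0,"roll":0,"jaw":1},{"dx":-29,"dy":-8.5,"dz":0,"roll":0,"jaw":1},{"dx":-29,"dy":-8.5,"dz":0,"roll":0,"jaw":1},{"dx":-29,"dy":-8.5,"dz":0,"roll":0,"jaw":1},{"dx":-29,"dy":-8.5,"dz":0,"roll":0,"jaw":1},{"dx":-25,"dy":-8.5,"dz":0,"roll":0,"jaw":1}]}}

```text
time_s: 1.1
ee_pos: [0.4577, 0.3316, 0.1653]
eef_rot: [-3.141, -0.0, 2.855]
force: [-0.1, 0.8, -0.2]
grip_width: 0.0172
grip_force: 0.0
```

Request:
{"api": "send_rows", "payload": {"rows": [{"dx":0,"dy":0,"dz":20,"roll":0,"jaw":1},{"dx":0,"dy":0,"dz":20,"roll":0,"jaw":1},{"dx":0,"dy":0,"dz":20,"roll":0,"jaw":1},{"dx":0,"dy":0,"dz":20,"roll":0,"jaw":1},{"dx":0,"dy":0,"dz":5,"roll":0,"jaw":1},{"dx":0,"dy":0,"dz":0,"roll":0,"jaw":1},{"dx":0,"dy":0,"dz":0,"roll":0,"jaw":1}]}}

```text
time_s: 1.68
ee_pos: [0.4565, 0.333, 0.0814]
eef_rot: [3.141, 0.0, 2.856]
force: [-0.2, -0.8, 1.1]
grip_width: 0.0007
grip_force: 0.0
```

Run:
```python
from h import *
a=[]
for n in ['wrist','scene']:
    f,W,K,R,t=cam(n); 
    if n=='scene': f=cv2.resize(f[100:250,180:380],(533,400),interpolation=cv2.INTER_CUBIC)
    else: f=cv2.resize(f,(533,333)); 
    a.append(f)
cv2.imwrite('pics/p2.png',cv2.resize(np.vstack(a),(436,600))[:,:,::-1]); print(get_obs())
```

```text
{'time_s': 1.7833, 'qpos': array([ 5.65434055e-01,  4.13290031e-01,  1.57096597e+00,  4.44480103e-05,
        1.15545656e+00, -7.19678612e-01]), 'joint_vel': array([ 0.00059681, -0.00260205,  0.00094057, -0.00054232, -0.0026235 ,
        0.00121506]), 'tau': array([-3.04974709e-02, -5.62320650e+01, -3.23382926e+01,  4.05958446e-02,
        6.81942631e-02, -8.98879580e-05]), 'ee_pos': array([0.45686385, 0.33326249, 0.08199968]), 'eef_rot': array([3.14015196e+00, 1.20863760e-03, 2.85589023e+00]), 'force': array([1.13642668, 0.32478661, 0.67505984]), 'moment': array([-0.00369204, -0.03228548,  0.00221842]), 'grip_force': 0.0, 'grip_width': 0.0006493377627393303}
```

View pics/p2.png

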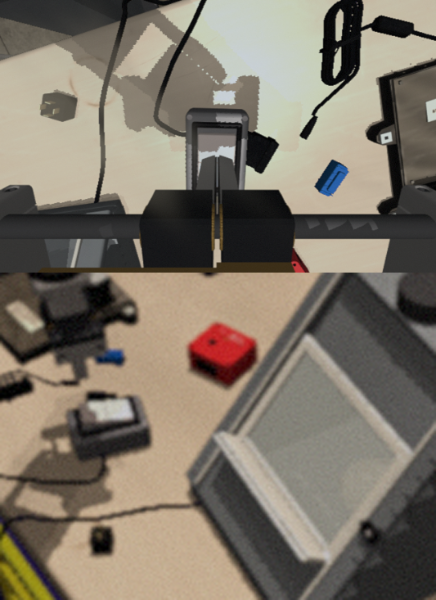

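The wrist view shows the shut fingers centred over the white paddle (217,150). Next I press it down.

Request:
{"api": "send_rows", "payload": {"rows": [{"dz":8,"jaw":1},{"dz":8,"jaw":1},{"dz":5,"jaw":1},{"dz":5,"jaw":1},{"dz":4,"jaw":1},{"dz":4,"jaw":1},{"dz":2,"jaw":1},{"dz":0,"jaw":1}]}}

```text
invalid input at $.rows[0]: expected keys dx, dy, dz, roll, jaw
```

Request:
{"api": "send_rows", "payload": {"rows": [{"dx":0,"dy":0,"roll":0,"dz":8,"jaw":1},{"dx":0,"dy":0,"roll":0,"dz":8,"jaw":1},{"dx":0,"dy":0,"roll":0,"dz":5,"jaw":1},{"dx":0,"dy":0,"roll":0,"dz":5,"jaw":1},{"dx":0,"dy":0,"roll":0,"dz":4,"jaw":1},{"dx":0,"dy":0,"roll":0,"dz":4,"jaw":1},{"dx":0,"dy":0,"roll":0,"dz":1,"jaw":1},{"dx":0,"dy":0,"roll":0,"dz":0,"jaw":1}]}}

```text
time_s: 2.45
ee_pos: [0.4562, 0.3328, 0.0453]
eef_rot: [-3.141, -0.0, 2.856]
force: [-0.0, -0.1, 0.3]
grip_width: 0.0003
grip_force: 0.0
```

Request:
{"api": "send_rows", "payload": {"rows": [{"dx":0,"dy":0,"roll":0,"dz":1.5,"jaw":1},{"dx":0,"dy":0,"roll":0,"dz":1.5,"jaw":1},{"dx":0,"dy":0,"roll":0,"dz":0,"jaw":1}]}}

```text
time_s: 2.7
ee_pos: [0.4563, 0.3328, 0.0425]
eef_rot: [-3.142, -0.0, 2.856]
force: [0.4, -1.0, 0.8]
grip_width: 0.0003
grip_force: 0.0
```

Run:
```python
from h import *
a=[]
for n in ['wrist','scene']:
    f,W,K,R,t=cam(n); 
    if n=='scene': f=cv2.resize(f[140:200,200:280],(533,400),interpolation=cv2.INTER_CUBIC)
    else: f=cv2.resize(f[100:400,170:470],(533,533)); 
    a.append(f)
cv2.imwrite('pics/p3.png',cv2.resize(np.vstack(a),(343,600))[:,:,::-1]); print(get_obs()['force'])
```

```text
[-1.2256801   0.71233591  0.82685976]
```

View pics/p3.png

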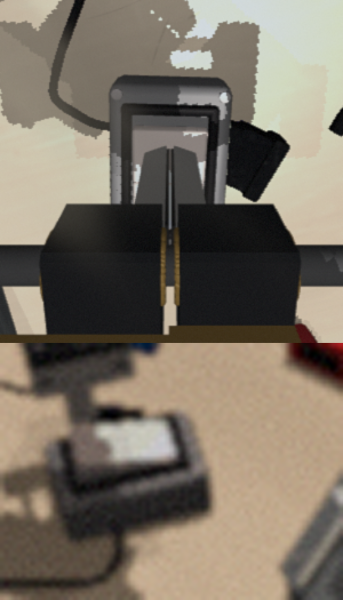

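The wrist view shows the fingertip on the paddle, with about 10 mm of its near end visible at (170,135). There is no end-stop force yet, so I press further.

Request:
{"api": "send_rows", "payload": {"rows": [{"dx":0,"dy":0,"roll":0,"dz":1.5,"jaw":1},{"dx":0,"dy":0,"roll":0,"dz":1.5,"jaw":1},{"dx":0,"dy":0,"roll":0,"dz":0,"jaw":1}]}}

```text
time_s: 3.05
ee_pos: [0.4562, 0.3327, 0.0393]
eef_rot: [-3.141, -0.0, 2.856]
force: [-0.2, 0.2, -0.9]
grip_width: 0.0007
grip_force: 0.0
```

Run:
```python
from h import *
np.set_printoptions(precision=4,suppress=True)
for n in ['scene','top']:
    f,W,K,R,t=cam(n)
    r0,r1,c0,c1={'top':(200,245,195,240),'scene':(150,185,208,250)}[n]
    q=W[r0:r1,c0:c1].reshape(-1,3);c=f[r0:r1,c0:c1].reshape(-1,3).min(-1)
    b=np.radians(-18);d=q-[.477,.326,0]; x=d[:,0]*np.cos(b)+d[:,1]*np.sin(b);y=-d[:,0]*np.sin(b)+d[:,1]*np.cos(b)
    k=(c>150)&(abs(y)<.018)&(q[:,2]>.025)&(q[:,2]<.08)&(x>-.033)&(x<.033)
    print(n,k.sum(),np.polyfit(x[k],q[k,2],1)); 
    for e in np.arange(-.03,.03,.01):
        j=k&(x>e)&(x<e+.01); print(e,j.sum(),np.median(q[j,2]) if j.any() else 0)
print(get_obs()['force'],get_obs()['ee_pos'],get_obs()['tau'])
```

```text
scene 109 [-0.2171  0.058 ]
-0.03 0 0
-0.019999999999999997 4 0.061360877607231475
-0.009999999999999995 23 0.05902101054986217
6.938893903907228e-18 22 0.05706984490854178
0.010000000000000009 27 0.05541936508642795
0.02000000000000001 26 0.0522485277181686
top 91 [-0.1859  0.0566]
-0.03 0 0
-0.019999999999999997 0 0
-0.009999999999999995 0 0
6.938893903907228e-18 19 0.05543505282371056
0.010000000000000009 32 0.05357971615301557
0.02000000000000001 29 0.05194150794083695
[-0.3041 -0.3419 -0.5338] [0.4563 0.3328 0.0396] [ -0.0012 -58.0668 -30.9458   0.0396   0.0459  -0.0001]
```

Run:
```python
from h import *
np.set_printoptions(precision=4,suppress=True)
f,W,K,R,t=cam('wrist'); print('campos',-R.T@t,'axis',R[2])
# full px = 170+u*300/343, 100+v*300/343 (crop height 343 px)
for u,v in [(165,135),(190,135),(170,145),(155,160),(185,160),(155,180),(185,180),(155,200),(170,85),(118,95),(222,95),(60,250),(170,112)]:
    a,b=int(170+u*.875),int(100+v*.875); print((u,v),f[b,a],W[b,a])
e=get_obs()['ee_pos']; p=K@(R@e+t); print('tcp px',p[:2]/p[2])
f,W,K,R,t=cam('scene'); p=K@(R@e+t); print('tcp px scene',p[:2]/p[2])
cv2.imwrite('pics/p4.png',cv2.resize(f[110:200,180:300],(800,600),interpolation=cv2.INTER_CUBIC)[:,:,::-1])
```

```text
campos [0.3835 0.3539 0.2576] axis [ 0.2482 -0.0732 -0.9659]
(165, 135) [139 130 126] [0.4455 0.3328 0.0619]
(190, 135) [196 197 191] [0.4499 0.3457 0.0602]
(170, 145) [138 129 125] [0.4519 0.3335 0.0598]
(155, 160) [76 74 72] [0.4442 0.3288 0.0976]
(185, 160) [72 71 68] [0.4482 0.3416 0.097 ]
(155, 180) [72 71 69] [0.4446 0.3295 0.1175]
(185, 180) [71 71 68] [0.4476 0.3409 0.1181]
(155, 200) [69 68 66] [0.4449 0.3301 0.1343]
(170, 85) [45 44 46] [0.4251 0.3414 0.0338]
(118, 95) [109 104 103] [0.421  0.3116 0.0414]
(222, 95) [204 212 215] [0.4385 0.3694 0.0394]
(60, 250) [26 26 25] [0.4181 0.3229 0.1972]
(170, 112) [23 22 24] [0.4382 0.3375 0.0454]
tcp px [318.985  222.1069]
tcp px scene [222.4849 168.7259]
```

View pics/p4.png

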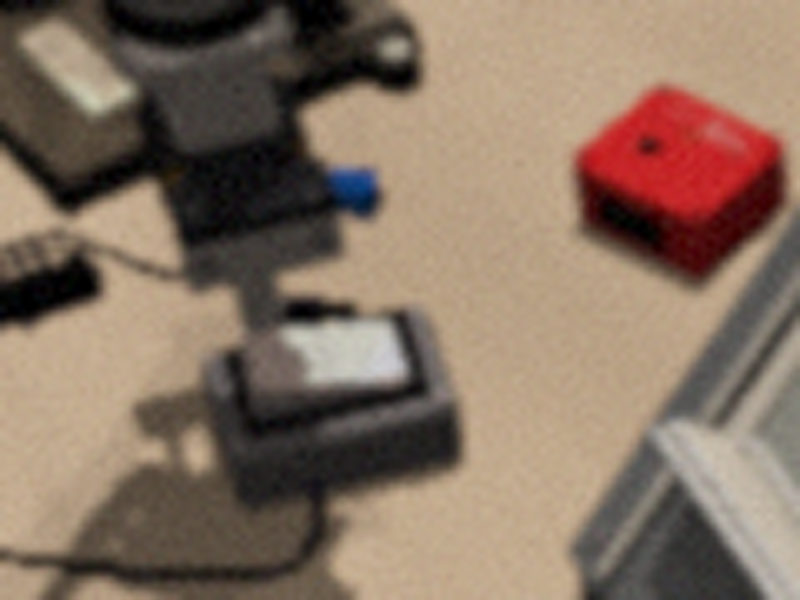

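The crop shows the fingertip ending at (260,330), just above the paddle and not on it. The real tip is therefore higher than the reported TCP suggests. I'll keep lowering by force.

Request:
{"api": "send_rows", "payload": {"rows": [{"dx":0,"dy":0,"roll":0,"dz":2,"jaw":1},{"dx":0,"dy":0,"roll":0,"dz":2,"jaw":1},{"dx":0,"dy":0,"roll":0,"dz":2,"jaw":1}]}}

```text
time_s: 3.5
ee_pos: [0.4563, 0.3328, 0.0334]
eef_rot: [-3.141, -0.0, 2.856]
force: [-0.2, -0.3, 0.1]
grip_width: 0.0004
grip_force: 0.0
```

Request:
{"api": "send_rows", "payload": {"rows": [{"dx":0,"dy":0,"roll":0,"dz":2,"jaw":1},{"dx":0,"dy":0,"roll":0,"dz":2,"jaw":1},{"dx":0,"dy":0,"roll":0,"dz":1,"jaw":1}]}}

```text
time_s: 3.75
ee_pos: [0.4562, 0.3328, 0.0282]
eef_rot: [-3.141, -0.0, 2.856]
force: [0.1, 0.8, 0.8]
grip_width: 0.0003
grip_force: 0.0
```

```bash
cat > r.py <<'E'
from h import *
np.set_printoptions(precision=4,suppress=True)
f,W,K,R,t=cam('scene')
r0,r1,c0,c1=(150,185,208,250)
q=W[r0:r1,c0:c1].reshape(-1,3);c=f[r0:r1,c0:c1].reshape(-1,3).min(-1)
b=np.radians(-18);d=q-[.477,.326,0]; x=d[:,0]*np.cos(b)+d[:,1]*np.sin(b);y=-d[:,0]*np.sin(b)+d[:,1]*np.cos(b)
k=(c>150)&(abs(y)<.018)&(q[:,2]>.025)&(q[:,2]<.08)&(x>-.033)&(x<.033)
print('paddle slope',k.sum(),np.polyfit(x[k],q[k,2],1),get_obs()['ee_pos'],get_obs()['force'])
E
python3 r.py
```

```text
paddle slope 101 [-0.1964  0.058 ] [0.4562 0.3327 0.0282] [-0.567  -0.803  -1.1172]
```

Request:
{"api": "send_rows", "payload": {"rows": [{"dx":0,"dy":0,"roll":0,"dz":2,"jaw":1},{"dx":0,"dy":0,"roll":0,"dz":2,"jaw":1}]}}

```text
time_s: 3.97
ee_pos: [0.4564, 0.3329, 0.0246]
eef_rot: [3.141, 0.0, 2.856]
force: [0.2, -0.0, 0.1]
grip_width: 0.0005
grip_force: 0.0
```

```bash
python3 r.py
python3 - <<'E'
from h import *
np.set_printoptions(precision=4,suppress=True)
f,W,K,R,t=cam('scene')
e=get_obs()['ee_pos']
# gripper points close to the tool axis
d=np.hypot(W[...,0]-e[0],W[...,1]-e[1]); k=(d<.03)&(W[...,2]>.062)
for lo in np.arange(.06,.16,.01):
    j=k&(W[...,2]>lo)&(W[...,2]<lo+.01); print(round(lo,2),j.sum(),W[j].mean(0) if j.any() else '',f[j].mean(0) if j.any() else '')
cv2.imwrite('pics/p5.png',cv2.resize(f[130:190,190:270],(800,600),interpolation=cv2.INTER_CUBIC)[:,:,::-1])
E
```

```text
paddle slope 101 [-0.2063  0.0578] [0.4562 0.3327 0.0241] [ 0.4095 -0.0544 -0.4732]
0.06 33 [0.4512 0.3266 0.0642] [112.2424  99.8485  93.0606]
0.07 10 [0.4544 0.3255 0.0766] [88.5 81.  76.3]
0.08 14 [0.449  0.3257 0.0857] [73.9286 67.9286 63.2143]
0.09 19 [0.4509 0.3244 0.0952] [69.5789 64.2105 60.2632]
0.1 4 [0.4553 0.3211 0.1035] [61.25 56.   52.  ]
0.11 0  
0.12 0  
0.13 0  
0.14 0  
0.15 0
```

View pics/p5.png

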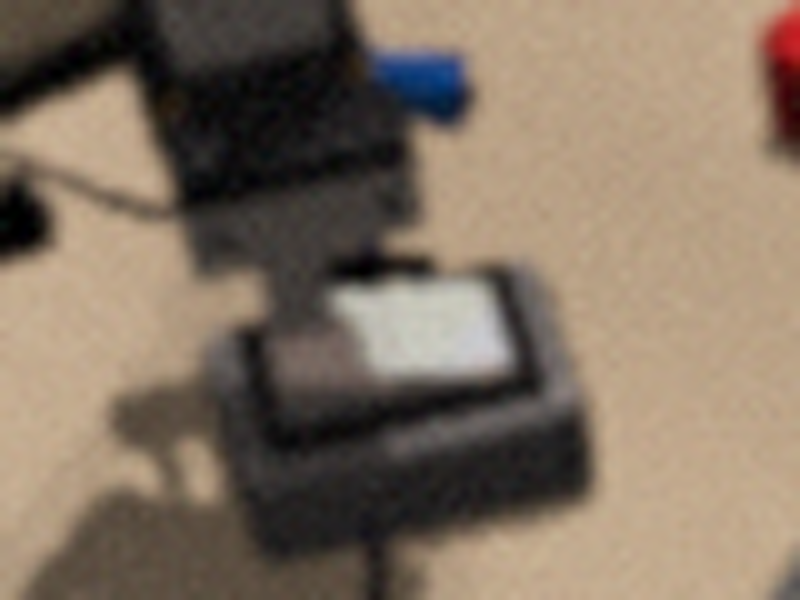

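The crop shows the fingertip at about (300,330), right at the paddle surface. Depth puts its tip near z = 0.062. I continue down.

Request:
{"api": "send_rows", "payload": {"rows": [{"dx":0,"dy":0,"roll":0,"dz":2,"jaw":1},{"dx":0,"dy":0,"roll":0,"dz":2,"jaw":1},{"dx":0,"dy":0,"roll":0,"dz":1,"jaw":1}]}}

```text
time_s: 4.32
ee_pos: [0.4563, 0.3329, 0.0195]
eef_rot: [3.141, -0.0, 2.856]
force: [-1.1, 0.1, 2.1]
grip_width: 0.0006
grip_force: 1.0
```

```bash
python3 r.py
```

```text
paddle slope 101 [-0.1169  0.0583] [0.4562 0.3329 0.0194] [-0.6341  0.8255  1.2454]
```

Request:
{"api": "send_rows", "payload": {"rows": [{"dx":0,"dy":0,"roll":0,"dz":2,"jaw":1},{"dx":0,"dy":0,"roll":0,"dz":2,"jaw":1},{"dx":0,"dy":0,"roll":0,"dz":1,"jaw":1}]}}

```text
time_s: 4.62
ee_pos: [0.4562, 0.333, 0.0146]
eef_rot: [3.141, -0.0, 2.856]
force: [-1.9, 0.9, 5.0]
grip_width: 0.0005
grip_force: 2.3
```

```bash
python3 r.py
```

```text
paddle slope 100 [0.0988 0.0585] [0.4562 0.3329 0.0144] [-1.9341  0.9572  3.2961]
```

Request:
{"api": "send_rows", "payload": {"rows": [{"dx":0,"dy":0,"roll":0,"dz":1.5,"jaw":1},{"dx":0,"dy":0,"roll":0,"dz":1.5,"jaw":1},{"dx":0,"dy":0,"roll":0,"dz":0,"jaw":1}]}}

```text
time_s: 4.92
ee_pos: [0.4563, 0.3331, 0.0126]
eef_rot: [3.141, 0.0, 2.856]
force: [-8.4, -1.6, 15.5]
grip_width: 0.0006
grip_force: 8.1
```

```bash
python3 r.py
```

```text
paddle slope 99 [0.1879 0.0588] [0.4563 0.3331 0.0126] [-7.6278 -0.9588 14.968 ]
```

The rocker is at its stop (slope −0.2 → +0.19). I rise, turn square to the hood, and move in front of the lip.

Request:
{"api": "send_rows", "payload": {"rows": [{"dx":0,"dy":0,"roll":0,"dz":-15,"jaw":1},{"dx":0,"dy":0,"roll":0,"dz":-30,"jaw":1},{"dx":0,"dy":0,"roll":0,"dz":-30,"jaw":1},{"dx":0,"dy":0,"roll":-4.45,"dz":-35,"jaw":1},{"dx":0,"dy":0,"roll":-4.45,"dz":-30,"jaw":1},{"dx":0,"dy":0,"roll":0,"dz":0,"jaw":1}]}}

```text
time_s: 5.47
ee_pos: [0.4585, 0.3339, 0.1576]
eef_rot: [3.136, 0.007, 3.016]
force: [0.6, 0.1, 1.7]
grip_width: 0.0004
grip_force: 0.0
```

Request:
{"api": "send_rows", "payload": {"rows": [{"dx":-3.7,"dy":-29,"dz":0,"roll":0,"jaw":1},{"dx":-3.7,"dy":-29,"dz":0,"roll":0,"jaw":1},{"dx":-3.7,"dy":-29,"dz":0,"roll":0,"jaw":1},{"dx":-3.7,"dy":-29,"dz":0,"roll":0,"jaw":1},{"dx":-3.7,"dy":-29,"dz":0,"roll":0,"jaw":1},{"dx":-3.7,"dy":-29,"dz":0,"roll":0,"jaw":1},{"dx":-3.7,"dy":-29,"dz":0,"roll":0,"jaw":1},{"dx":-3.7,"dy":-29,"dz":0,"roll":0,"jaw":1},{"dx":-3.7,"dy":-29,"dz":0,"roll":0,"jaw":1},{"dx":-3.7,"dy":-29,"dz":0,"roll":0,"jaw":1},{"dx":-3.7,"dy":-28,"dz":0,"roll":0,"jaw":1},{"dx":0,"dy":0,"dz":0,"roll":0,"jaw":1}]}}

```text
time_s: 6.47
ee_pos: [0.4551, 0.0086, 0.1511]
eef_rot: [-3.141, -0.0, 3.007]
force: [0.3, 1.1, -0.4]
grip_width: 0.0004
grip_force: 0.0
```

```bash
python3 r.py
python3 - <<'E'
from h import *
f,W,K,R,t=cam('scene')
cv2.imwrite('pics/p6.png',cv2.resize(f[120:270,180:380],(800,600),interpolation=cv2.INTER_CUBIC)[:,:,::-1])
E
```

```text
paddle slope 174 [0.1978 0.0584] [0.4552 0.0103 0.1511] [0.6021 0.0152 0.3044]
```

View pics/p6.png

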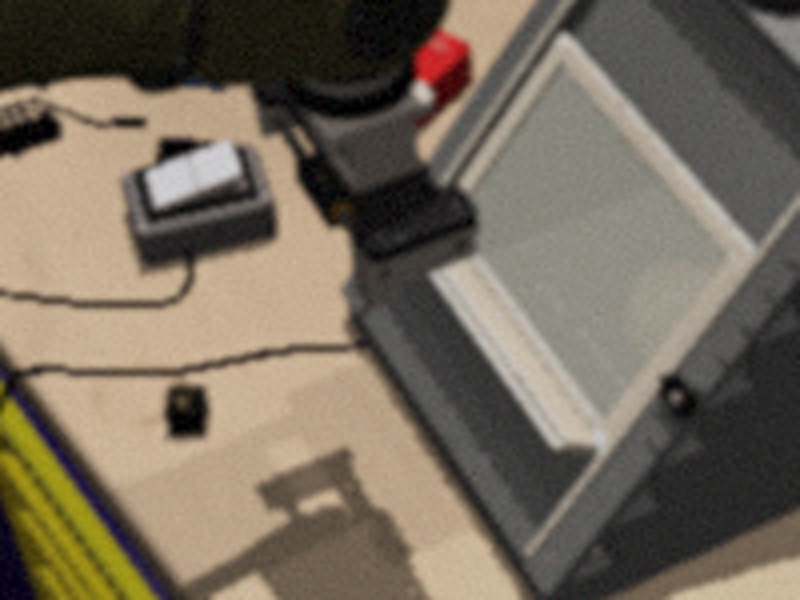

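The switch now shows on, with the near side down at (165,190). The dark finger is hard to tell from the sill, so I locate it with depth.

```bash
cat > g.py <<'E'
from h import *
import sys
np.set_printoptions(precision=4,suppress=True)
yaw=np.radians(-7.4);hx=np.array([np.cos(yaw),np.sin(yaw),0]);hy=np.array([-hx[1],hx[0],0])
B=np.array([.4822,.0101,.03]);a=np.radians(50);Z=np.array([0,0,1.]);U=np.cos(a)*hx+np.sin(a)*Z;N=-np.sin(a)*hx+np.cos(a)*Z
f,W,K,R,t=cam('scene'); e=get_obs()['ee_pos']; print('tcp',e,'tcp in hood x,y',(e-B)@hx,(e-B)@hy,get_obs()['force'])
d=W-e; x=d@hx;y=d@hy;z=d[...,2]
for lo in np.arange(-.01,.13,.01):
    j=(abs(x)<.05)&(abs(y)<.05)&(z>lo)&(z<lo+.01)&(W[...,2]>.05)&((W-B)@N>.045)
    if j.sum()>1: print('dz',round(lo,2),j.sum(),'x',x[j].min(),x[j].max(),'y',y[j].min(),y[j].max())
# lip edge: strip beyond robot
D=W-B;h=D@N;s=D@U;yy=D@hy
j=(h>.018)&(h<.045)&(yy<-.03)&(yy>-.115)&(s>.06)&(s<.3)
print('lip',j.sum(),'s pct',np.percentile(s[j],[2,10,25,50,75,90,98]))
E
python3 g.py
```

```text
tcp [0.4553 0.0123 0.1513] tcp in hood x,y -0.026990196237855486 -0.0012745324842919129 [0.282  0.126  0.4147]
dz 0.04 6 x -0.010606822239193597 -0.00874534602488683 y -0.0015828718951095295 0.014308851157854165
dz 0.05 26 x -0.010952251721933709 0.007727161892803284 y -0.015433390618256014 0.011284087887564125
dz 0.06 13 x -0.011068522251956864 0.007034586447777053 y -0.010631129451760328 0.013156130475370887
dz 0.07 7 x -0.01079710586638493 -0.009763118634841377 y -0.0006155272780368644 0.01186097160481516
dz 0.08 9 x -0.010708388888892901 -0.009484955647187618 y -0.0027079046057940357 0.015404780546940866
dz 0.09 5 x -0.011188238376441645 -0.00933656274083198 y -0.0058478638064469925 0.014124149165453717
lip 182 s pct [0.0989 0.1009 0.1023 0.105  0.1074 0.1084 0.1094]
```

Request:
{"api": "send_rows", "payload": {"rows": [{"dx":0,"dy":0,"dz":25,"roll":0,"jaw":1},{"dx":0,"dy":0,"dz":30,"roll":0,"jaw":1},{"dx":0,"dy":0,"dz":25,"roll":0,"jaw":1},{"dx":-15,"dy":0,"dz":0,"roll":0,"jaw":1},{"dx":-15,"dy":0,"dz":0,"roll":0,"jaw":1},{"dx":-10,"dy":0,"dz":0,"roll":0,"jaw":1},{"dx":-5,"dy":0,"dz":0,"roll":0,"jaw":1},{"dx":0,"dy":0,"dz":0,"roll":0,"jaw":1}]}}

```text
time_s: 7.28
ee_pos: [0.5004, 0.0072, 0.0713]
eef_rot: [-3.142, -0.0, 3.012]
force: [0.7, 0.1, 0.1]
grip_width: 0.0007
grip_force: 0.0
```

Request:
{"api": "send_rows", "payload": {"rows": [{"dx":-2,"dy":0,"dz":0,"roll":0,"jaw":1},{"dx":-2,"dy":0,"dz":0,"roll":0,"jaw":1},{"dx":-2,"dy":0,"dz":0,"roll":0,"jaw":1},{"dx":-2,"dy":0,"dz":0,"roll":0,"jaw":1},{"dx":0,"dy":0,"dz":0,"roll":0,"jaw":1}]}}

```text
time_s: 7.7
ee_pos: [0.5079, 0.0054, 0.0717]
eef_rot: [3.142, -0.0, 3.011]
force: [-0.3, -0.4, 0.6]
grip_width: 0.0006
grip_force: 0.2
```

```bash
python3 g.py
```

```text
tcp [0.5079 0.0054 0.0717] tcp in hood x,y 0.02608057336832538 -0.0013938183977170975 [-0.7507  0.9175  0.1753]
dz 0.05 14 x -0.010919905312153953 -0.006567953352204831 y -0.011493949635194619 0.012324803643648834
dz 0.06 11 x -0.011923110247460626 -0.007723302100626602 y -0.010070730714149202 0.010804817416391731
dz 0.07 13 x -0.011708692186128774 -0.007734366499540305 y -0.011945990753514574 0.008780225579464465
dz 0.08 13 x -0.011847980092788129 -0.009478881202976883 y -0.011204338523611048 0.01508909420753841
dz 0.09 9 x -0.011486005839637398 -0.009194860592245696 y -0.009092505106471648 0.01576781649213642
dz 0.1 4 x -0.011390546976970712 -0.010356643453188175 y -0.010659719354573854 0.005003080347662142
dz 0.13 2 x -0.012886250852444481 -0.01221285919876847 y -0.018794420516796587 -0.014125512728787292
lip 188 s pct [0.0987 0.1006 0.1023 0.105  0.1078 0.1087 0.1095]
```

Almost touching. I now push along the slope (per 8 mm: dx −5.1, dz −6.1), at first by 30 mm.

Request:
{"api": "send_rows", "payload": {"rows": [{"dx":-2.6,"dy":0,"dz":-3.1,"roll":0,"jaw":1},{"dx":-2.6,"dy":0,"dz":-3.1,"roll":0,"jaw":1},{"dx":-2.6,"dy":0,"dz":-3.1,"roll":0,"jaw":1},{"dx":-2.6,"dy":0,"dz":-3.1,"roll":0,"jaw":1},{"dx":-2.6,"dy":0,"dz":-3.1,"roll":0,"jaw":1},{"dx":-2.6,"dy":0,"dz":-3.1,"roll":0,"jaw":1},{"dx":-2.6,"dy":0,"dz":-3.1,"roll":0,"jaw":1}]}}

```text
time_s: 8.33
ee_pos: [0.5259, 0.0029, 0.0936]
eef_rot: [-3.141, -0.001, 3.011]
force: [-5.5, 0.7, -1.8]
grip_width: 0.0005
grip_force: 2.6
```

```bash
python3 g.py
```

```text
tcp [0.5266 0.0028 0.0943] tcp in hood x,y 0.04492357612224283 -0.0015056405407698832 [-4.7938  0.1318 -0.066 ]
dz 0.04 3 x -0.011778026249503979 -0.010894640007514013 y -0.0021261361473803807 0.011195647691756995
dz 0.05 18 x -0.012393508758748036 -0.004639844708402073 y -0.012060795896662648 0.012274134123329707
dz 0.06 12 x -0.012048797688004534 -0.005955575038709808 y -0.009478184740294562 0.013146454862994213
dz 0.07 17 x -0.012410872326306423 -0.006854003132500735 y -0.011243489636552391 0.014258013232152398
dz 0.08 15 x -0.012508136095093544 -0.007739945639615736 y -0.010871027088624169 0.015601106401379981
dz 0.09 13 x -0.012795707684079045 -0.007644795804422834 y -0.011459367563744199 0.01283968532238447
dz 0.1 6 x -0.012098208724807326 -0.009852274476252249 y -0.010336783826563598 0.008398619951326045
lip 181 s pct [0.1263 0.1284 0.13   0.1324 0.1354 0.1361 0.137 ]
```

Request:
{"api": "send_rows", "payload": {"rows": [{"dx":-2.6,"dy":0,"dz":-3.1,"roll":0,"jaw":1},{"dx":-2.6,"dy":0,"dz":-3.1,"roll":0,"jaw":1},{"dx":-2.6,"dy":0,"dz":-3.1,"roll":0,"jaw":1},{"dx":-2.6,"dy":0,"dz":-3.1,"roll":0,"jaw":1},{"dx":-2.6,"dy":0,"dz":-3.1,"roll":0,"jaw":1},{"dx":-2.6,"dy":0,"dz":-3.1,"roll":0,"jaw":1},{"dx":-2.6,"dy":0,"dz":-3.1,"roll":0,"jaw":1},{"dx":-2.6,"dy":0,"dz":-3.1,"roll":0,"jaw":1},{"dx":0,"dy":0,"dz":0,"roll":0,"jaw":1}]}}

```text
time_s: 9.13
ee_pos: [0.547, 0.0001, 0.1188]
eef_rot: [-3.141, 0.001, 3.011]
force: [-3.9, -0.7, 2.5]
grip_width: 0.0002
grip_force: 1.9
```

```bash
python3 g.py | tail -1;  python3 - <<'E'
from h import *
f,W,K,R,t=cam('scene')
np.savez('s2.npz',f=f,W=W,K=K,R=R,t=t)
cv2.imwrite('pics/p7.png',cv2.resize(f[170:245,300:400],(800,600),interpolation=cv2.INTER_CUBIC)[:,:,::-1])
E
```

```text
lip 186 s pct [0.1599 0.1611 0.1631 0.1659 0.1686 0.1694 0.1702]
```

View pics/p7.png

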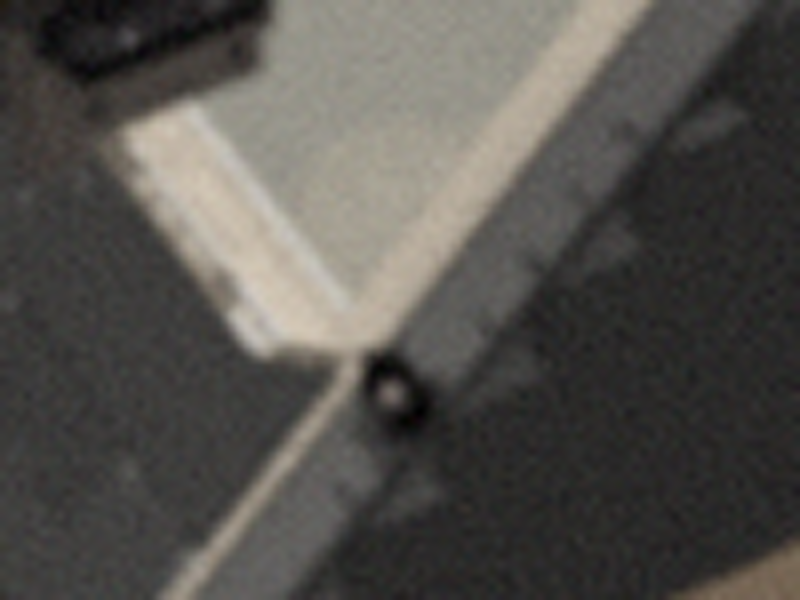

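The crop shows the lip's right outer corner at about (255,352)–(275,343) and the clip's stud at (395,390). I check both by rays.

Run:
```python
exec(open('g.py').read().split("f,W,K")[0])
d=np.load('s2.npz');K,R,t=d['K'],d['R'],d['t']
def hit(u,v,h):
    o=-R.T@t;r=R.T@np.linalg.solve(K,[300+u/8-.44,170+v/8-.44,1]);w=o+r*((B+N*h-o)@N)/(r@N)-B;return w@U,w@hy
for n,u,v,h in [('low corner',253,355,.039),('up corner',275,343,.039),('root low',350,352,0),('root up',352,322,0),('clip stud',396,391,.013),('clip mid',396,391,.007),('clip body',378,385,.005)]: print(n,hit(u,v,h))
# top-view check
f,W,K,R,t=cam('top'); D=W-B;h=D@N;s=D@U;y=D@hy
j=(h>.02)&(h<.045)&(y<-.04)&(y>-.115)&(s>.08)&(s<.3); print('top lip',j.sum(),np.percentile(s[j],[5,25,50,75,95]) if j.any() else '')
m=(f.max(-1)<85)&(np.mgrid[0:400,0:640][1]>348)&(np.mgrid[0:400,0:640][1]<364)&(np.mgrid[0:400,0:640][0]>180)&(np.mgrid[0:400,0:640][0]<194)
v,u=np.argwhere(m).mean(0); o=-R.T@t; r=R.T@np.linalg.solve(K,[u,v,1])
for hh in(0,.007,.013): w=o+r*((B+N*hh-o)@N)/(r@N)-B; print('top clip',m.sum(),u,v,hh,w@U,w@hy)
```

```text
low corner (np.float64(0.15928799193612947), np.float64(-0.11514789830178478))
up corner (np.float64(0.16783183829771506), np.float64(-0.11917131438799632))
root low (np.float64(0.16780875804251616), np.float64(-0.11560569118986506))
root up (np.float64(0.17485724070226655), np.float64(-0.10909743823383185))
clip stud (np.float64(0.17793889185783876), np.float64(-0.14803274046732698))
clip mid (np.float64(0.1751652208184768), np.float64(-0.14380761045854426))
clip body (np.float64(0.17066927755217423), np.float64(-0.13557136782732418))
top lip 30 [0.161  0.1638 0.1662 0.1692 0.1701]
top clip 28 355.85714285714283 186.39285714285714 0 0.17055593795173482 -0.14584523275997915
top clip 28 355.85714285714283 186.39285714285714 0.007 0.17668784726930425 -0.14494838083946254
top clip 28 355.85714285714283 186.39285714285714 0.013 0.18194376954150662 -0.1441796506218769
```

Lip mid is at s ≈ 0.165 and the mark at ≈ 0.175, so it needs 10 mm more.

Request:
{"api": "send_rows", "payload": {"rows": [{"dx":-2.2,"dy":0,"dz":-2.6,"roll":0,"jaw":1},{"dx":-2.2,"dy":0,"dz":-2.6,"roll":0,"jaw":1},{"dx":-2,"dy":0,"dz":-2.4,"roll":0,"jaw":1},{"dx":0,"dy":0,"dz":0,"roll":0,"jaw":1},{"dx":0,"dy":0,"dz":0,"roll":0,"jaw":1}]}}

```text
time_s: 9.7
ee_pos: [0.5533, -0.0006, 0.1261]
eef_rot: [3.142, 0.001, 3.011]
force: [-2.6, 0.5, 1.3]
grip_width: 0.0007
grip_force: 1.3
```

Request:
{"api": "send_rows", "payload": {"rows": [{"dx":10,"dy":0,"dz":0,"roll":0,"jaw":1},{"dx":20,"dy":0,"dz":0,"roll":0,"jaw":1},{"dx":25,"dy":0,"dz":0,"roll":0,"jaw":1},{"dx":25,"dy":0,"dz":0,"roll":0,"jaw":1},{"dx":0,"dy":0,"dz":0,"roll":0,"jaw":1},{"dx":0,"dy":0,"dz":0,"roll":0,"jaw":1}]}}

```text
time_s: 10.2
ee_pos: [0.474, 0.01, 0.1266]
eef_rot: [3.141, 0.003, 3.011]
force: [-0.5, -0.5, 0.8]
grip_width: 0.0005
grip_force: 0.0
```

```bash
python3 g.py | tail -1; python3 r.py
python3 - <<'E'
from h import *
f,W,K,R,t=cam('scene')
cv2.imwrite('pics/p8.png',cv2.resize(f[170:245,300:400],(800,600),interpolation=cv2.INTER_CUBIC)[:,:,::-1])
E
```

```text
lip 184 s pct [0.1689 0.1712 0.173  0.176  0.1786 0.1794 0.1802]
paddle slope 174 [0.2155 0.0585] [0.4746 0.0098 0.1262] [ 1.0233 -0.4022 -0.1111]
```

View pics/p8.png

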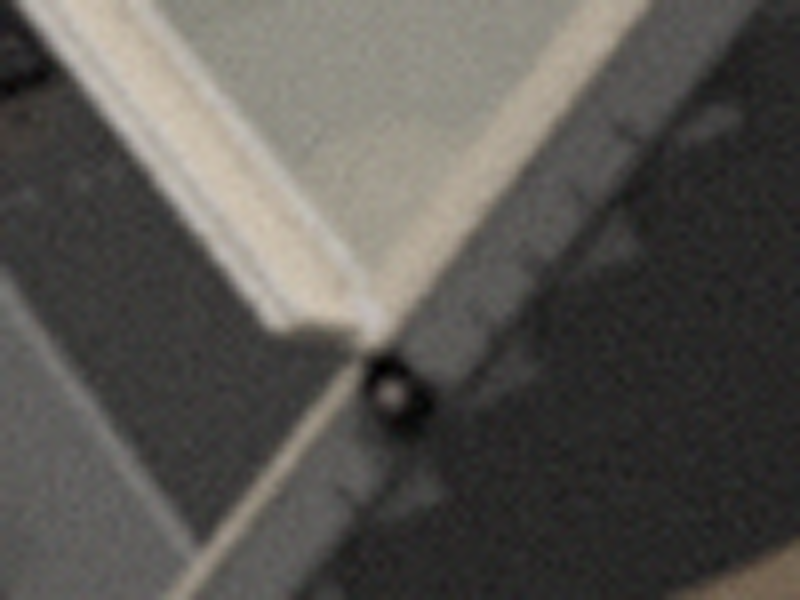

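The lip's right root, at about (365,345), lines up along the lip direction with the clip at (395,390). Lip s is 0.1745 against 0.1755 for the mark, and the robot is clear. I hand it in.

```bash
python3 -c "
from station import *
print(hand_in())"
```

```text
the job is handed in; nothing more can be done
None
```

I handed the job in; no verdict came back. By my last measurements the fan rocker is fully on, the lip is about 1 mm from the marker's pointer (±3 mm or so), and the robot is clear of everything.

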